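# Unlock and open the slope-lid tool chest

### The job

The small tool chest on the bench travelled here locked. Give its thumb turn a quarter turn, so that its arm lies across the lid and no longer props the bolt shut, draw the bolt fully back, then gently raise the lid by a pull until it stands wide open and stays so by itself. Leave the other things on the bench and the pencil on the chest where they are.

Things in the scene. Friction and masses are not known exactly. Their poses are not given: they have to be found in the camera images.
- turn (a joint): angle of the thumb turn near the lid's upper edge, rad. 0 (start: 0 to 0.1) is locked: its arm points straight down the slope to the tail of the bolt and props it, so that the bolt cannot be drawn. It turns only clockwise, seen by someone who faces the lid, about an axis square to the lid, to a stop at 1.571, where the arm lies level across the lid, pointing left. It stays where it is left; turning it takes about 0.08 N m.
- turn_grip (a point): centre of the thumb turn's grip: an upright rib, 8 mm thick, 34 mm long and 21 mm tall, on the turn's axis (22 mm below the hinge line along the slope, on the lid's middle), its length along the arm. The point is half-way up the rib, 24.5 mm off the lid's face; the foot of the rib (top of the arm) is 14 mm and its top 35 mm off the face. The arm is 16 mm wide and reaches 46 mm from the axis, along -x of this point's frame. z points out along the axis, square to the lid.
- bolt (a joint): how far the barrel bolt is drawn, m: 0 is shot home (its nose under the keep on the fixed front rail, holding the lid down), 0.036 is fully drawn, against a stop. It slides straight up the lid's slope with about 2.5 N of friction and stays where it is left. While the thumb turn is locked it has only about 4 mm of play.
- bolt_knob (a point): centre of the bolt's knob: an upright round steel stud, 18 mm in diameter, from 20 to 45 mm off the lid's face; the point is half-way up the stud, 33.5 mm off the face. Steel straps 21 mm high cross the rod 19 mm below the knob and (bolt home) 54 mm above it along the slope. x points up the lid (the way it is drawn), z out of the lid's face.
- lid (a joint): angle by which the lid is raised, rad: 0 is shut, lying on the chest at 0.55 rad (32 degrees) to the horizontal and facing the robot; at 0.55 it is level, at its stop, 1.45, it stands well past level. Stiff friction hinges hold it at any angle; raising it by a pull takes about 6 to 12 N.
- lid_hinge (a point): middle of the lid's hinge line, which runs along its upper edge. The frame moves with the lid: x points up the slope (in the plane of the lid's outer face, from the free lower edge to the hinge), y along the hinge line to the left, z out of the outer face. The lid raises about +y. It is 328 mm wide, 178 mm long and 12 mm thick; the outer face is at z = 0, the free edge at x = -0.18.
- pull_left (a point): middle of the bar of the left of two equal steel D-shaped pulls near the lid's free edge (150 mm from the hinge line). The bar is 9 mm thick, runs along the lid's y and its centre is 32 mm off the face; its two legs stand 46 mm apart between centres, 55 mm over the outsides. Axes as the lid's.
- pull_right (a point): the same for the right pull. Either may be used.
- chest: the fixed wooden chest, 320 mm wide, 248 mm deep, 170 mm high at its flat top at the back, its sloping face towards the robot. The origin is the centre of its underside on the bench; x points from its front to its back, y along its width.
- tape_measure: yellow tape measure, 38 x 78 x 67 mm, loose on the bench left of the chest's front; a bystander. Origin: centre of its underside.
- block_pine: pale pine block, 52 x 86 x 38 mm, loose right of the chest's front; a bystander. Origin: centre of its underside.
- block_small: small pale wooden block, 36 x 48 x 22 mm, loose to the right of the chest; a bystander. Origin: centre of its underside.
- scoop_cup: white plastic cup, 83 mm wide and 88 mm tall, standing to the right of the chest; a bystander. Origin: centre of its underside.
- mallet: wooden mallet, 115 x 316 x 65 mm, lying to the left of the chest; a bystander.
- pencil_top: red pencil, 170 mm long, lying along the flat top of the chest, behind the hinges; a bystander.

How it is judged:
On the way, in this order (a step that is already met when the one before it is completed fails the run):
1. the thumb turn is turned across the lid, with the bolt not yet drawn (value of joint turn above 1.15 rad and value of joint bolt below 0.015 m), for 0.1 s.
2. the bolt is drawn, with the lid still shut (value of joint bolt above 0.028 m and value of joint lid below 0.1 rad), for 0.1 s.
At the end, for the whole second after the job is handed in: The lid stands raised by more than 1.0 rad (well past level) and still; the bolt is drawn by more than 26 mm and the thumb turn is turned across the lid by more than 1.0 rad (value of joint each of lid, turn above 1 rad and value of joint bolt above 0.026 m and velocity of joint lid between -0.05 and 0.05 rad/s); the robot touches nothing.
It fails at once if the lid is flung or slammed (faster than 3 rad/s) (velocity of joint lid above 3 rad/s or velocity of joint lid below -3 rad/s).
It fails at once if another thing on the bench or the pencil on the chest is displaced by more than 30 mm (distance of any of tape_measure, block_pine, block_small, scoop_cup, mallet, pencil_top from where it was at the start of the episode above 0.03 m).
It also fails if it takes over 72 s, if anything falls off the work surface, if the arm or the gripper's body presses on something with over 40 N, if the wrist force passes 120 N, or if a joint passes its speed limit or range.

### The arm

A 7-joint arm with a two-finger parallel gripper is mounted at the origin on a cart in front of the work surface, level with it; the furniture and walls round the work are solid. World frame = base frame: x ahead of the robot, y to its left, z up, the work surface at z = 0. Lengths are in m, angles in rad, forces in N, time in s.
With the tool pointing down it reaches from about 0.4 to 0.85 m from the base axis. Payload 10.4 kg.
Tool frame: the origin (TCP) lies on the centre line of the jaws, within the pads' length; the fingertips stand 14 mm ahead of it and the grasp point (between the pads) lies 5 mm behind it (manip.tip_reach is the distance from the TCP to the fingertips, in m); z points along the fingers, y is the line along which they close (so a half turn about z gives the same grasp; the last joint's range is limited). The gripper opens to 85 mm and grips with 20 to 120 N. Pads are 22 mm wide; open, the fingers measure 114 mm over their backs; the gripper's body (76 mm by 85 mm) begins 54 mm behind the grasp point. The pads swing forward as they close: fully open they stand 13 mm farther back than shut.
Start: joints at [-0.023, 0.332, -0.065, 1.46, 0.022, 1.35, -0.088], TCP at [0.625, 0, 0.245] pointing down, gripper open.
Joint ranges: [-2.6, 2.6], [-0.5, 2.12], [-1.47, 1.34], [0.16, 2.42], [-1.27, 4.41], [0.06, 2.06], [-2.6, 2.6]. Speed limits (rad/s): [2.22, 2.22, 2.79, 2.79, 3.14, 3.14, 3.14].

### API

Orientations are given as a unit quaternion [x, y, z, w].
In Python, from workcell import manip gives the robot as it stands.
- The arm moves only by the shell command python3 -m pendant 'ROWS' [FORCE]. ROWS is JSON, a list of rows, each a list of 7 numbers: the shift along the tool's x, y, z in units of 50 mm (1.0 is 50 mm), then the turn, a rotation vector about the tool's x, y, z in units of 8 degrees (1.0 is 8 degrees), then the opening, from -1 (shut) to 1 (fully open), so that 0 is half open. In form: [[dx, dy, dz, ax, ay, az, jaw], ...]. A call has exactly 10 rows; each row is the pose to reach, as a shift and turn from the pose commanded when the call began, along the tool's axes at that moment; what a row does not reach only later rows make up. A row lasts 1/8 s, in which the tool goes at most 62.5 mm and 10.7 degrees, less where a joint would pass 70% of its speed; a pose out of reach is approached as far as the arm can. A call with a gripper value outside its range is refused whole. The fingers move at their own pace and stop on an object; FORCE is the grip in N (left out, the last holds). Time passes only in rows, so rows that repeat a pose let the fingers close, or fill a call up. It gives the time, the measured TCP pose, the force, the opening and the grip force at its end, in the units of the state.
- manip.get_obs(): the state, without advancing time (a new reading comes with each control period).
- manip.camera(name): name is "scene" or "side" or "wrist"; returns (picture, depth): 480x640x3 uint8, red, green, blue; 480x640 float32, m along the optical axis (not along the pixel's ray), 0 where there is no reading.
- manip.get_calibration(name): a dict with "fx", "fy", "cx", "cy" (pixels), "xyz" and "orientation" of the camera in the world. Camera axes: x right, y up, looking along -z (the intrinsics and any distortion apply to the point x, -y, -z); pixel columns grow to the right and rows downward; lengths in m; the calibration is good to about 2 mm. A picture is of the moment at which its call begins: read the wrist's pose just before it. get_calibration takes no time and is no camera call; for the wrist camera it gives the pose at the moment of the call.
- manip.hand_in(): hands the job in; it is judged then, once.
Trained networks look in the newest picture that a camera, given by its name, has taken for a name from the list of things; names that differ only in an ending like _2 or _b are one class to them, and where a whole thing is asked for, a point or a joint stands for the part that bears it (a point fixed in the world has none). Each returns a list of dicts, best first, with "p" (0 to 1); they miss things now and then, are a little off and sometimes report something else, mostly with a low value. They report only what shows in the picture. A call takes as long as a camera call.
- manip.find_in(thing, camera): "box" ([left, top, right, bottom] in pixels, round what is visible of it).
- manip.trace(thing, camera): "pixels" (480x640 bool, what is visible of it) and "box" ([left, top, right, bottom] in pixels, round what is visible of it).
- manip.tip_of(thing, camera): "pixel" ([column, row] in pixels: a listed point, or the origin of a listed thing).
The state is a dict: "clock": time; "joint_pos": joint angles; "joint_velocities": joint speeds; "tau": joint torques, N m; "position": TCP position; "ee_rot": TCP orientation; "ft_force": force on the tool from outside, world axes, zero at the start; "torque": the same for the moment, N m; "grip_width": opening from 0.0 (shut) to 1.0 (fully open); "grasp_force": force on a finger pad.
Only numpy, scipy, OpenCV 4.12 (cv2) and the standard library are available. Lean on these libraries where they do the work, as an engineer would, in place of code of your own. Each camera call takes 0.05 s, during which the arm holds its last target. There are 200 camera calls.

## Working session

There is one attempt and no reset: what is moved stays moved. The work goes in short steps, Python scripts to look and compute and a shell command to move; the robot and the scene stay as the last step left them, time stands still between calls to the robot, and variables do not carry over. Pictures are saved under pics/ and viewed, at most 10 in all, crops included, and the job is handed in when it is done.

```bash
ls; mkdir -p pics; cat > h.py <<'E'
import numpy as np, cv2
from scipy.spatial.transform import Rotation as R
from workcell import manip
def ray(c,px):
    k=manip.get_calibration(c); d=np.array([(px[0]-k['cx'])/k['fx'],-(px[1]-k['cy'])/k['fy'],-1.])
    return np.array(k['xyz']),R.from_quat(k['orientation']).as_matrix()@d
def pt(c,px,dep):
    o,d=ray(c,px); u,v=int(round(px[0])),int(round(px[1])); w=dep[max(v-1,0):v+2,max(u-1,0):u+2]; w=w[w>0]
    return o+d*np.median(w) if len(w) else None
def tri(c1,p1,c2,p2):
    o1,d1=ray(c1,p1);o2,d2=ray(c2,p2)
    s=np.linalg.lstsq(np.c_[d1,-d2],o2-o1,rcond=None)[0]
    a=o1+d1*s[0];b=o2+d2*s[1]; return (a+b)/2,np.linalg.norm(a-b)
E
python3 - <<'E'
from h import *
np.set_printoptions(precision=4,suppress=True)
px={}
for c in ["scene","side"]:
    im,dep=manip.camera(c); cv2.imwrite(f"pics/{c}0.png",im[:,:,::-1])
    np.save(c+"dep.npy",dep)
    k=manip.get_calibration(c); print(c,k)
    for t in ["turn_grip","bolt_knob","lid_hinge","pull_left","pull_right","chest","tape_measure","block_pine"]:
        r=manip.tip_of(t,c)
        if r:
            px[t,c]=r[0]["pixel"]; print(t,c,r[0]["p"],r[0]["pixel"],pt(c,r[0]["pixel"],dep))
for t in ["turn_grip","bolt_knob","lid_hinge","pull_left","pull_right","chest"]:
    if (t,"scene") in px and (t,"side") in px: print(t,*tri("scene",px[t,"scene"],"side",px[t,"side"]))
print(manip.get_obs())
E
```

```text
pics
scene {'fx': 566.6102928599572, 'fy': 566.6102928599572, 'cx': 319.00653684355, 'cy': 235.94817914423052, 'xyz': array([-0.2914,  0.5095,  1.1243]), 'orientation': array([-0.1945,  0.3343,  0.7894, -0.4767])}
turn_grip scene 0.72 [323.7, 194.3] [ 0.6701 -0.0282  0.1905]
bolt_knob scene 0.56 [349.8, 237.0] [ 0.5541 -0.0406  0.1341]
lid_hinge scene 0.64 [318.7, 192.9] [ 0.7019 -0.031   0.1702]
pull_left scene 0.68 [313.4, 255.2] [0.5491 0.0643 0.1237]
pull_right scene 0.82 [381.0, 227.4] [ 0.5546 -0.1337  0.1259]
chest scene 0.71 [167.8, 326.3] [0.5749 0.4358 0.0375]
tape_measure scene 0.98 [219.0, 364.4] [0.4169 0.3677 0.0451]
block_pine scene 0.66 [456.2, 263.3] [ 0.4236 -0.2926  0.0375]
side {'fx': 603.3779012773736, 'fy': 603.3779012773736, 'cx': 310.20697936937654, 'cy': 229.38974381309686, 'xyz': array([ 0.1704, -1.0113,  0.9828]), 'orientation': array([ 0.4355, -0.0839, -0.1657,  0.8808])}
turn_grip side 0.61 [339.9, 380.6] [ 0.5078 -0.3203  0.0222]
bolt_knob side 0.87 [313.4, 247.4] [ 0.5614 -0.0412  0.1341]
lid_hinge side 0.46 [342.4, 381.6] [ 0.5119 -0.3232  0.0207]
pull
[... 453 characters left out ...]
3502956
pull_left [0.5542 0.0607 0.1156] 0.002708988262051508
pull_right [ 0.5581 -0.134   0.1262] 0.005885089316057305
chest [ 0.8599  0.3973 -0.3927] 0.09324381811146767
{'clock': 0.9, 'joint_pos': array([-0.0226,  0.3322, -0.0647,  1.4601,  0.0216,  1.3499, -0.0885]), 'joint_velocities': array([-0.    , -0.0003, -0.0011, -0.0007,  0.0005,  0.0003, -0.0001]), 'tau': array([  0.0006, -62.5208,   0.0496, -39.1833,   0.0165,   0.0018,
         0.    ]), 'position': array([0.625 , 0.    , 0.2454]), 'ee_rot': array([0.7071, 0.7071, 0.    , 0.0001]), 'ft_force': array([-0.296 ,  0.0236, -0.2737]), 'torque': array([ 0.011 , -0.0132, -0.0258]), 'grasp_force': 0.0, 'grip_width': 0.9996592370282242}
```

View pics/scene0.png

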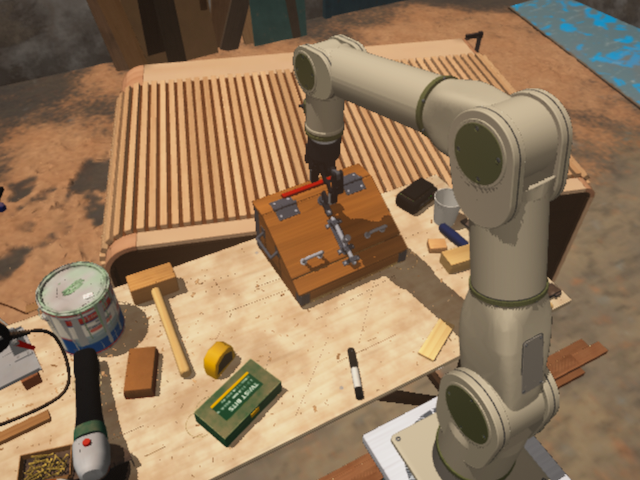

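View pics/side0.png

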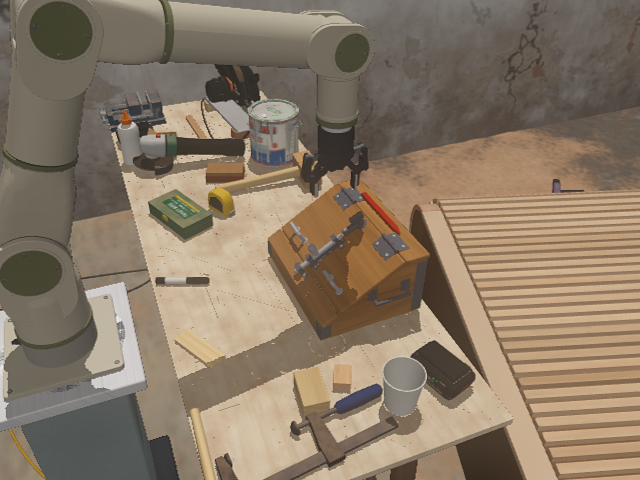

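The scene view shows the chest with the bolt running up its middle to the turn (~330,200), the pulls at (313,257) and (376,231), and the gripper over the upper edge. The side view shows the same, with the pulls at (297,232) and (331,280). The networks' turn_grip and lid_hinge positions in the side view are wrong (they are on a block). I'll fit the lid plane from depth.

```bash
cat >> h.py <<'E'
def cloud(c,mask,dep):
    v,u=np.nonzero(mask&(dep>0)); k=manip.get_calibration(c)
    d=np.c_[(u-k['cx'])/k['fx'],-(v-k['cy'])/k['fy'],-np.ones(len(u))]*dep[v,u][:,None]
    return np.array(k['xyz'])+d@R.from_quat(k['orientation']).as_matrix().T
E
python3 - <<'E'
from h import *
np.set_printoptions(precision=4,suppress=True)
P=[]
for c in ["scene","side"]:
    manip.camera(c)
    dep=np.load(c+"dep.npy")
    r=manip.trace("lid",c)
    for q in r[:2]: print(c,q["p"],q["box"],q["pixels"].sum())
    X=cloud(c,np.array(r[0]["pixels"]),dep)
    # plane through prior: pick points by box near lid
    best=None;rng=np.random.default_rng(0)
    for i in range(400):
        a=X[rng.choice(len(X),3,False)];n=np.cross(a[1]-a[0],a[2]-a[0]);
        if np.linalg.norm(n)<1e-5: continue
        n/=np.linalg.norm(n)
        if n[2]<0:n=-n
        if abs(n[2]-np.cos(.55))>.08: continue
        m=abs((X-a[0])@n)<.003
        if best is None or m.sum()>best.sum(): best=m
    Y=X[best];m0=Y.mean(0);n=np.linalg.svd(Y-m0,full_matrices=False)[2][2];n*=np.sign(n[2])
    print("plane",n,"tilt",np.arccos(n[2]),"yaw",np.arctan2(-n[1],-n[0]),"n",len(Y))
    ey=np.cross([0,0,1],[-n[0],-n[1],0]);ey/=np.linalg.norm(ey);ex=np.cross(ey,n)
    q=np.c_[(Y-m0)@ex,(Y-m0)@ey].astype(np.float32)
    rect=cv2.minAreaRect(q);cc=m0+ex*rect[0][0]+ey*rect[0][1];print("rect",rect,"centre",cc,"pct",np.percentile(q,[.3,99.7],axis=0))
    for xs in np.percentile(q[:,0],[.5,99.5]): print("edge x",xs,m0+ex*xs+ey*rect[0][1])
    P.append(cloud(c,(dep>0),dep))
    # off-plane features
    h=(P[-1]-cc)@n; l=(P[-1]-cc)@ex; w=(P[-1]-cc)@ey
    s=(h>.006)&(h<.05)&(abs(l)<.1)&(abs(w)<.15); np.save(c+"feat.npy",np.c_[l,w,h][s]); print(s.sum())
E
```

```text
scene 0.69 [262.5, 176.7, 401.1, 280.2] 8026
plane [-0.5256 -0.0219  0.8504] tilt 0.5540061524580494 yaw 0.04165949120820603 n 4946
rect ((0.0034189969301223755, -0.009103983640670776), (0.32887065410614014, 0.18698622286319733), 89.61052703857422) centre [ 0.624  -0.0326  0.1262] pct [[-0.0868 -0.1715]
 [ 0.0921  0.1537]]
edge x -0.0864306215196848 [ 0.5476 -0.0358  0.0789]
edge x 0.09083335082978007 [ 0.6983 -0.0295  0.1722]
789
side 0.85 [281.8, 185.6, 402.5, 314.8] 8410
plane [-0.5223 -0.0205  0.8525] tilt 0.5500398815130867 yaw 0.039279217213072 n 6060
rect ((0.0006379187107086182, 0.019678309559822083), (0.18352271616458893, 0.33276697993278503), 0.3746258616447449) centre [ 0.6255 -0.0342  0.1251] pct [[-0.0896 -0.1443]
 [ 0.0866  0.1824]]
edge x -0.08896589078009129 [ 0.5491 -0.0372  0.0783]
edge x 0.08599601864814758 [ 0.6982 -0.0314  0.1697]
936
```

```bash
cat >> h.py <<'E'
np.set_printoptions(precision=4,suppress=True)
H=np.array([.7,-.0305,.171]); YAW=.040; T=.55
RL=(R.from_euler('z',YAW)*R.from_euler('y',-T)).as_matrix()  # cols ex,ey,n
def lid2w(p): return H+RL@np.array(p)
def w2lid(p): return RL.T@(np.array(p)-H)
def goal(p,Rt):
    "rows units from the current pose to world p, rotation Rt"
    o=manip.get_obs(); R0=R.from_quat(o['ee_rot']).as_matrix()
    print("shift",R0.T@(np.array(p)-o['position'])/.05,"turn",R.from_matrix(R0.T@Rt).as_rotvec()/np.deg2rad(8))
def gl(p,a=0):
    "lid-frame target, tool facing lid, jaws along lid y turned a rad about tool z"
    goal(lid2w(p),RL@np.array([[-1,0,0],[0,1,0],[0,0,-1.]])@R.from_euler('z',a).as_matrix())
def st():
    o=manip.get_obs(); print(o['clock'],'lid tcp',w2lid(o['position']),'F',o['ft_force'],'grip',o['grip_width'],o['grasp_force']); return o
E
python3 -c "
from h import *
print(RL,manip.tip_reach); st(); gl([-.09,0,.15]); gl([-.022,0,.031]); print(w2lid([.5581,-.134,.1262]),w2lid([.5542,.0607,.1156]),w2lid([.558,-.042,.1335]))
for c in ['scene','side']:
    f=np.load(c+'feat.npy')
    for a in np.arange(-.09,.1,.01):
        s=(abs(f[:,0]-a)<.005)&(abs(f[:,1])<.06)
        if s.sum(): print(c,round(a,3),s.sum(),np.median(f[s],axis=0),f[s][:,2].max())
"
```

```text
[[ 0.8518 -0.04   -0.5223]
 [ 0.0341  0.9992 -0.0209]
 [ 0.5227  0.      0.8525]] 0.014
1.1 lid tcp [-0.024   0.0335  0.1019] F [-0.4458 -0.2495 -0.9388] grip 0.9978229139708457 0.0
shift [-0.7341 -1.6003 -0.1303] turn [ -3.1644  -3.0404 -11.2173]
shift [-0.638   0.8011  1.188 ] turn [ -3.1644  -3.0404 -11.2173]
[-0.1478 -0.0977  0.0381] [-0.15   0.097  0.027] [-0.141  -0.0058  0.0424]
scene -0.09 20 [-0.0894  0.001   0.0159] 0.023490940947959237
scene -0.08 30 [-0.0784  0.0015  0.0174] 0.026037427066859662
scene -0.07 47 [-0.0703  0.002   0.0185] 0.026444715754862624
scene -0.06 36 [-0.0593  0.0024  0.0336] 0.049444090769817484
scene -0.05 43 [-0.0499  0.0038  0.0415] 0.04860131578997203
scene -0.04 17 [-0.0393  0.0018  0.0147] 0.021356001479966802
scene -0.03 21 [-0.0308  0.0023  0.014 ] 0.021097624309290054
scene -0.02 19 [-0.0205  0.0011  0.0123] 0.018361658980628262
scene -0.01 25 [-0.0091  0.0006  0.0137] 0.020681872549071986
scene -0.0 49 [-0.0005  0.0017  0.0198] 0.026281137753411184
scene 0.01 16 [0.0103 0.001  0.0141] 0.020268559448469343
scene 0.02 12 [0.0227 0.0016 0.0114
[... 743 characters left out ...]
-0.0297 -0.0016  0.0147] 0.01966024641040576
side -0.02 23 [-0.0201 -0.003   0.0141] 0.019704829099294142
side -0.01 24 [-0.0101 -0.0021  0.0143] 0.02240044142840069
side -0.0 55 [-0.0001 -0.0053  0.0187] 0.024694352340519345
side 0.01 22 [ 0.01   -0.0025  0.0152] 0.01947201494221579
side 0.02 15 [ 0.0225 -0.0013  0.0111] 0.01623999896723898
side 0.03 29 [ 0.0303 -0.0009  0.0138] 0.019165211256952943
side 0.04 30 [ 0.04   -0.0002  0.0132] 0.015645647133190544
side 0.05 43 [ 0.0511 -0.0014  0.0164] 0.03647655531581782
side 0.06 56 [ 0.0597 -0.0019  0.0214] 0.03802824004465481
side 0.07 52 [ 0.0698 -0.0025  0.022 ] 0.038744324790802795
side 0.08 30 [ 0.0789 -0.0015  0.0264] 0.03832690837291616
```

```bash
python3 -m pendant '[[-0.1,-0.2,-0.15,-0.32,-0.3,-1.12,1],[-0.2,-0.4,-0.3,-0.63,-0.61,-2.24,1],[-0.3,-0.6,-0.3,-0.95,-0.91,-3.37,1],[-0.4,-0.8,-0.3,-1.27,-1.22,-4.49,1],[-0.5,-1.0,-0.3,-1.58,-1.52,-5.61,0.8],[-0.6,-1.2,-0.25,-1.9,-1.82,-6.73,0.6],[-0.65,-1.3,-0.2,-2.21,-2.13,-7.85,0.4],[-0.7,-1.4,-0.15,-2.53,-2.43,-8.97,0.2],[-0.73,-1.5,-0.13,-2.85,-2.74,-10.1,0],[-0.73,-1.6,-0.13,-3.16,-3.04,-11.22,0]]' 40; python3 - <<'E'
from h import *
st(); gl([-.09,0,.15])
im,dep=manip.camera("wrist"); cv2.imwrite("pics/w1.png",im[:,:,::-1]); np.save("wdep.npy",dep)
for t in ["turn_grip","bolt_knob","lid_hinge","pull_left","pull_right"]:
    r=manip.tip_of(t,"wrist")
    for q in r[:1]:
        p=pt("wrist",q["pixel"],dep); print(t,q["p"],q["pixel"],None if p is None else w2lid(p))
X=cloud("wrist",dep>0,dep); Y=(X-H)@RL
s=(abs(Y[:,2])<.01)&(abs(Y[:,1])<.15)&(Y[:,0]<-.01)&(Y[:,0]>-.17)&(abs(Y[:,1])>.03)
A=np.c_[Y[s][:,:2],np.ones(s.sum())]; print(s.sum(),"z fit",np.linalg.lstsq(A,Y[s][:,2],rcond=None)[0],np.median(Y[s][:,2]))
for n,lo,hi in [("rib",-.045,-.002),("knob",-.16,-.125)]:
    s=(Y[:,2]>(.025 if n=="rib" else .032))&(Y[:,2]<.055)&(abs(Y[:,1])<.03)&(Y[:,0]>lo)&(Y[:,0]<hi)
    if s.sum(): print(n,s.sum(),np.percentile(Y[s],[2,50,98],axis=0))
E
```

```text
clock: 2.35
position: [0.5447, -0.0366, 0.252]
ee_rot: [-0.022, 0.962, 0.005, 0.272]
ft_force: [0.1, -0.3, -0.3]
grip_width: 0.497
grasp_force: 0.0
2.35 lid tcp [-0.0902  0.0001  0.1503] F [ 0.1253 -0.2836 -0.2621] grip 0.49701244517389664 0.0
shift [-0.0045 -0.0018  0.0056] turn [0.0046 0.0103 0.039 ]
turn_grip 0.93 [324.7, 328.9] [-0.0287 -0.0014  0.0364]
bolt_knob 0.65 [329.0, 145.8] [-0.1454  0.0016  0.0464]
lid_hinge 0.82 [324.2, 339.0] [-0.0199 -0.0012  0.0363]
pull_left 0.6 [496.6, 135.6] [-0.1487  0.0945  0.0374]
pull_right 0.93 [156.4, 134.5] [-0.15   -0.0919  0.0386]
78224 z fit [ 0.0005 -0.0035  0.0017] 0.0015910147958059537
rib 614 [[-0.0371 -0.0029  0.0263]
 [-0.0239  0.0011  0.0355]
 [-0.0057  0.005   0.0372]]
knob 879 [[-0.1489 -0.0057  0.0348]
 [-0.1413  0.0024  0.0457]
 [-0.133   0.0099  0.0473]]
```

View pics/w1.png

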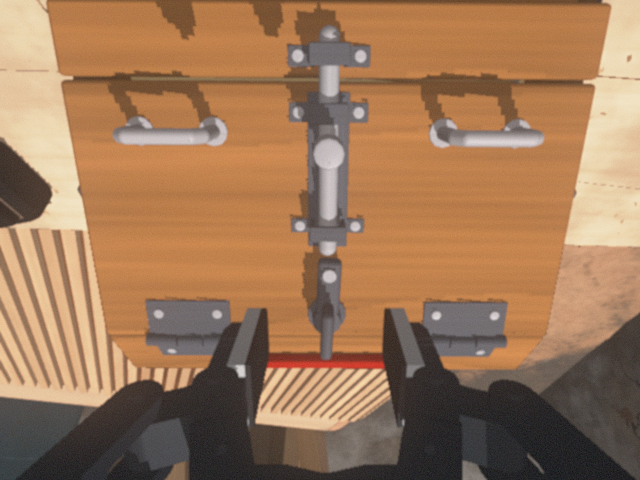

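The wrist view shows the bolt's knob at (329,153), the thumb turn at (326,320) with its arm pointing down-slope, and the pencil just behind the hinge edge. It agrees with the depth fit. Approaching the rib.

```bash
python3 -m pendant '[[-0.7,0,0.3,0,0,0,0],[-1.38,0.02,0.8,0,0,0,0],[-1.38,0.02,1.4,0,0,0,0],[-1.38,0.02,1.9,0,0,0,0],[-1.38,0.02,2.2,0,0,0,0],[-1.38,0.02,2.36,0,0,0,0],[-1.38,0.02,2.36,0,0,0,-0.6],[-1.38,0.02,2.36,0,0,0,-1],[-1.38,0.02,2.36,0,0,0,-1],[-1.38,0.02,2.36,0,0,0,-1]]' 40; python3 -c "
from h import *
st()"
```

```text
clock: 3.9
position: [0.6655, -0.0306, 0.1882]
ee_rot: [-0.019, 0.962, 0.005, 0.272]
ft_force: [-5.9, 1.3, 7.1]
grip_width: 0.083
grasp_force: 42.7
3.9 lid tcp [-0.0204  0.0013  0.0327] F [-5.9439  1.2635  7.1309] grip 0.08252247477030754 42.672128677368164
```

```bash
python3 -m pendant '[[0,0,-0.03,0,0,0.5,-1],[0,0,-0.03,0,0,1.5,-1],[0,0,-0.03,0,0,2.5,-1],[0,0,-0.03,0,0,3.5,-1],[0,0,-0.03,0,0,4.5,-1],[0,0,-0.03,0,0,5.5,-1],[0,0,-0.03,0,0,6.5,-1],[0,0,-0.03,0,0,7.5,-1],[0,0,-0.03,0,0,8.5,-1],[0,0,-0.03,0,0,9.5,-1]]'; python3 -c "
from h import *
o=st();print(o['torque'],o['joint_pos']);gl([-.0205,.001,.034],1.571)"
```

```text
clock: 5.15
position: [0.6647, -0.0313, 0.188]
ee_rot: [0.579, 0.769, 0.171, 0.21]
ft_force: [7.8, -1.2, -7.6]
grip_width: 0.081
grasp_force: 40.6
5.15 lid tcp [-0.0212  0.0006  0.033 ] F [ 7.7637 -1.1985 -7.5657] grip 0.08067275081187922 40.55290997028351
[-0.3619 -0.0071 -0.1385] [-0.1492  0.1341  0.1431  1.9373 -0.0646  0.5229  0.314 ]
shift [ 0.0037  0.0155 -0.021 ] turn [-0.004   0.0072  1.7212]
```

```bash
python3 -m pendant '[[0,0,0,0,0,0.8,-1],[0,0,0,0,0,1.6,-1],[0,0,0,0,0,1.7,-1],[0,0,0,0,0,1.7,-1],[0,0,0,0,0,1.65,-0.5],[0,0,0,0,0,1.65,-0.5],[0,0,-0.3,0,0,1.65,-0.5],[0,0,-0.8,0,0,1.65,-0.5],[0,0,-1.4,0,0,1.65,-0.5],[0,0,-2,0,0,1.65,-0.5]]'; python3 - <<'E'
from h import *
st()
im,dep=manip.camera("side"); cv2.imwrite("pics/s2.png",cv2.resize(im[160:330,250:440,::-1],None,fx=3,fy=3))
gl([-.141,.002,.12],0); gl([-.141,.002,.04],0);gl([-.141,.002,.12],3.1416)
E
```

```text
clock: 6.4
position: [0.6115, -0.0329, 0.2757]
ee_rot: [0.662, 0.699, 0.195, 0.19]
ft_force: [0.9, 0.5, -0.3]
grip_width: 0.246
grasp_force: 0.0
6.4 lid tcp [-0.0207  0.0011  0.1356] F [ 0.9419  0.4843 -0.289 ] grip 0.2460813167657299 0.0
shift [ 0.0586 -2.4533  0.368 ] turn [  0.0278   0.0325 -11.1536]
shift [ 0.0593 -2.4619  1.968 ] turn [  0.0278   0.0325 -11.1536]
shift [ 0.0586 -2.4533  0.368 ] turn [ 0.0326 -0.0279 11.3464]
```

View pics/s2.png

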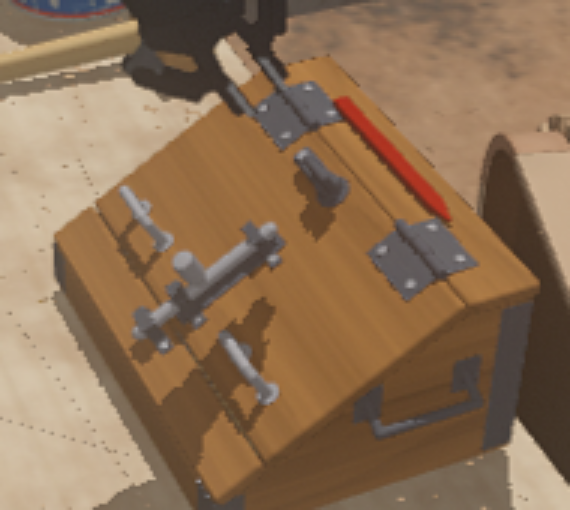

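The turn's arm now lies across the lid (at about (320,175) in the crop), and the bolt is still home with its knob at (190,265). Next is the bolt.

```bash
python3 -m pendant '[[0,-0.25,0,0,0,-1.12,0],[0,-0.5,0,0,0,-2.24,0],[0,-0.75,0,0,0,-3.36,0],[0,-1.0,0,0,0,-4.48,0],[0,-1.3,0.1,0,0,-5.6,0],[0.01,-1.6,0.2,0,0,-6.7,0],[0.03,-1.9,0.3,0,0,-7.8,0],[0.05,-2.2,0.35,0.01,0.01,-8.9,0],[0.06,-2.45,0.37,0.02,0.03,-10,0],[0.06,-2.45,0.37,0.03,0.03,-11.15,0]]'; python3 - <<'E'
from h import *
st(); gl([-.141,.002,.0415],0)
im,dep=manip.camera("wrist")
Y=(cloud("wrist",dep>0,dep)-H)@RL
s=(Y[:,2]>.032)&(Y[:,2]<.055)&(abs(Y[:,1])<.02)&(Y[:,0]>-.165)&(Y[:,0]<-.115)
print(s.sum(),np.percentile(Y[s],[2,50,98],axis=0) if s.any() else 0)
E
```

```text
clock: 7.7
position: [0.5167, -0.0355, 0.1942]
ee_rot: [-0.022, 0.963, 0.005, 0.269]
ft_force: [-0.5, 0.8, -1.2]
grip_width: 0.497
grasp_force: 0.0
7.7 lid tcp [-0.1442  0.0023  0.1156] F [-0.5401  0.8107 -1.2253] grip 0.4973309782624315 0.0
shift [-0.0733 -0.0069  1.4814] turn [ 0.     -0.041   0.0359]
1119 [[-0.1491 -0.0067  0.033 ]
 [-0.143   0.0013  0.0458]
 [-0.1335  0.0094  0.0474]]
```

```bash
python3 -m pendant '[[-0.06,-0.01,0.5,0,-0.04,0.03,0],[-0.06,-0.01,1.0,0,-0.04,0.03,0],[-0.06,-0.01,1.3,0,-0.04,0.03,0],[-0.06,-0.01,1.48,0,-0.04,0.03,0],[-0.06,-0.01,1.48,0,-0.04,0.03,-0.6],[-0.06,-0.01,1.48,0,-0.04,0.03,-1],[-0.06,-0.01,1.48,0,-0.04,0.03,-1],[-0.06,-0.01,1.48,0,-0.04,0.03,-1],[-0.06,-0.01,1.48,0,-0.04,0.03,-1],[-0.06,-0.01,1.48,0,-0.04,0.03,-1]]' 40; python3 -c "
from h import *
st()"
```

```text
clock: 9.0
position: [0.5585, -0.0345, 0.1327]
ee_rot: [-0.017, 0.962, 0.006, 0.272]
ft_force: [-5.6, -2.5, 6.7]
grip_width: 0.192
grasp_force: 39.6
9.0 lid tcp [-0.1407  0.0016  0.0414] F [-5.622  -2.4896  6.6892] grip 0.1918960685337036 39.585453271865845
```

```bash
python3 -m pendant '[[-0.1,0,-0.02,0,0,0,-1],[-0.2,0,-0.02,0,0,0,-1],[-0.3,0,-0.02,0,0,0,-1],[-0.4,0,-0.02,0,0,0,-1],[-0.5,0,-0.02,0,0,0,-1],[-0.6,0,-0.02,0,0,0,-1],[-0.68,0,-0.02,0,0,0,-1],[-0.72,0,-0.02,0,0,0,-1],[-0.73,0,-0.02,0,0,0,-1],[-0.73,0,-0.02,0,0,0,-1]]'; python3 -c "
from h import *
st()"
```

```text
clock: 10.25
position: [0.5886, -0.0333, 0.1517]
ee_rot: [-0.017, 0.963, 0.006, 0.271]
ft_force: [-2.9, -5.0, -8.2]
grip_width: 0.191
grasp_force: 39.4
10.25 lid tcp [-0.1051  0.0016  0.0418] F [-2.8896 -4.9795 -8.1919] grip 0.19054184959946477 39.438026547431946
```

Bolt drawn 35.6 mm. Release and move over to the left pull.

```bash
python3 -m pendant '[[0,0,0,0,0,0,-0.1],[0,0,0,0,0,0,-0.1],[0,0,-0.4,0,0,0,-0.1],[0,0,-1,0,0,0,-0.1],[0,0.2,-1.6,0,0,0.8,-0.1],[0.2,0.5,-1.8,0,0,1.9,-0.1],[0.4,0.8,-1.8,0,0,3.0,-0.1],[0.6,1.2,-1.8,0,0,4.2,-0.1],[0.8,1.6,-1.8,0,0,5.4,-0.1],[0.9,1.85,-1.8,0,0,6.6,-0.1]]'; python3 - <<'E'
from h import *
st(); im,dep=manip.camera("wrist"); cv2.imwrite("pics/w3.png",im[:,:,::-1])
Y=(cloud("wrist",dep>0,dep)-H)@RL
s=(Y[:,2]>.025)&(Y[:,2]<.055)&(abs(Y[:,1]-.094)<.04)&(Y[:,0]>-.18)&(Y[:,0]<-.12)
print("pull",s.sum(),np.percentile(Y[s],[2,50,98],axis=0) if s.any() else 0)
s=(Y[:,2]>.038)&(Y[:,2]<.055)&(abs(Y[:,1])<.02)&(Y[:,0]>-.165)&(Y[:,0]<-.08)
print("knob",s.sum(),np.percentile(Y[s],[2,50,98],axis=0) if s.any() else 0)
Rt=lambda lead: RL@np.array([[-1,0,0],[0,1,0],[0,0,-1.]])@R.from_euler('z',np.pi/2).as_matrix()@R.from_euler('x',lead).as_matrix()
goal(lid2w([-.15,.094,.12]),Rt(.2)); goal(lid2w([-.15,.094,.0335]),Rt(.2))
E
```

```text
clock: 11.5
position: [0.5004, 0.0577, 0.2064]
ee_rot: [0.414, 0.869, 0.127, 0.241]
ft_force: [0.8, 0.1, 0.4]
grip_width: 0.45
grasp_force: 0.0
11.5 lid tcp [-0.1485  0.0961  0.1326] F [0.7869 0.0722 0.425 ] grip 0.45025523407787804 0.0
pull 1463 [[-0.1533  0.0736  0.0273]
 [-0.1497  0.1011  0.0371]
 [-0.1448  0.1244  0.0392]]
knob 713 [[-0.1153 -0.0043  0.0385]
 [-0.1082  0.0055  0.0458]
 [-0.0998  0.0113  0.0474]]
shift [-0.042  -0.0582  0.2505] turn [1.3987 0.4442 4.5179]
shift [-0.043  -0.0621  1.9805] turn [1.3987 0.4442 4.5179]
```

View pics/w3.png

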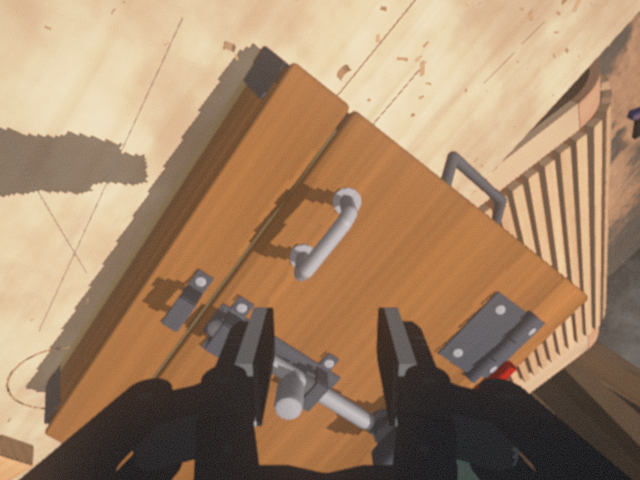

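The view shows the bolt drawn clear of the keep (its nose back at about (215,320)) and the left pull's bar at about (330,235). Now gripping the pull.

```bash
python3 -m pendant '[[0,0,0.1,0.35,0.1,1.1,-0.1],[0,0,0.2,0.7,0.2,2.2,-0.1],[0,0,0.25,1.05,0.33,3.4,-0.1],[0,-0.01,0.4,1.4,0.44,4.52,-0.1],[0,-0.01,0.9,1.4,0.44,4.52,-0.1],[0,-0.01,1.4,1.4,0.44,4.52,-0.1],[0,-0.01,1.8,1.4,0.44,4.52,-0.1],[0,-0.01,1.98,1.4,0.44,4.52,-0.1],[0,-0.01,1.98,1.4,0.44,4.52,-0.7],[0,-0.01,1.98,1.4,0.44,4.52,-1]]' 25; python3 -m pendant '[[0,0,0,0,0,0,-1],[0,0,0,0,0,0,-1],[0,0,0,0,0,0,-1],[0,0,0,0,0,0,-1],[0,0,0,0,0,0,-1],[0,0,0,0,0,0,-1],[0,0,0,0,0,0,-1],[0,0,0,0,0,0,-1],[0,0,0,0,0,0,-1],[0,0,0,0,0,0,-1]]'; cat >> h.py <<'E'
def arc(th0,th1,rot,n=10,x=-.15,z=.0335):
    "rows moving the bar from lid angle th0 to th1 while the tool turns rot about lid y; relative to pose now"
    o=manip.get_obs(); R0=R.from_quat(o['ee_rot']).as_matrix()
    pos=lambda t: RL@R.from_euler('y',t).as_matrix()@np.array([x,0,z])
    for i in range(1,n+1):
        t=th0+(th1-th0)*i/n
        print(np.round(np.r_[R0.T@(pos(t)-pos(th0))/.05,R0.T@RL[:,1]*rot*i/n/np.deg2rad(8)],2).tolist())
E
python3 -c "
from h import *
o=st();print(o['joint_pos']); arc(0,.33,.22)"
```

```text
clock: 12.8
position: [0.5518, 0.0579, 0.1217]
ee_rot: [0.678, 0.714, 0.123, 0.123]
ft_force: [1.3, -0.5, -2.5]
grip_width: 0.094
grasp_force: 24.3
clock: 14.05
position: [0.5519, 0.0579, 0.1214]
ee_rot: [0.678, 0.714, 0.123, 0.123]
ft_force: [-4.0, 0.5, 6.3]
grip_width: 0.089
grasp_force: 25.1
14.05 lid tcp [-0.1491  0.0943  0.0332] F [-3.9816  0.5246  6.3462] grip 0.08850153575695045 25.092813670635223
[-0.1597  0.0805 -0.0707  2.0852  0.1261  0.6374 -0.2669]
[-0.0, 0.0, -0.1, 0.16, 0.0, -0.0]
[-0.0, 0.01, -0.2, 0.32, 0.0, -0.0]
[-0.0, 0.02, -0.3, 0.47, 0.01, -0.0]
[-0.0, 0.03, -0.4, 0.63, 0.01, -0.0]
[-0.0, 0.05, -0.5, 0.79, 0.01, -0.0]
[-0.0, 0.07, -0.6, 0.95, 0.01, -0.0]
[-0.0, 0.09, -0.7, 1.1, 0.01, -0.01]
[-0.01, 0.12, -0.8, 1.26, 0.01, -0.01]
[-0.01, 0.15, -0.9, 1.42, 0.02, -0.01]
[-0.01, 0.18, -0.99, 1.58, 0.02, -0.01]
```

```bash
python3 -m pendant '[[0,0,-0.1,0.16,0,0,-1],[0,0.01,-0.2,0.32,0,0,-1],[0,0.02,-0.3,0.47,0,0,-1],[0,0.03,-0.4,0.63,0.01,0,-1],[0,0.05,-0.5,0.79,0.01,0,-1],[0,0.07,-0.6,0.95,0.01,0,-1],[0,0.09,-0.7,1.1,0.01,0,-1],[0,0.12,-0.8,1.26,0.01,0,-1],[0,0.15,-0.9,1.42,0.02,0,-1],[0,0.18,-0.99,1.58,0.02,0,-1]]' 25; cat >> h.py <<'E'
def ang():
    p=w2lid(manip.get_obs()['position']); a=np.arctan2(p[2],-p[0])-np.arctan2(.0335,.15); print('lid est',a,'r',np.hypot(p[0],p[2])); return a
E
python3 -c "
from h import *
o=st();print(o['joint_pos']); a=ang(); arc(a,.66,.22)"
```

```text
clock: 15.3
position: [0.5431, 0.0576, 0.1694]
ee_rot: [0.688, 0.723, 0.043, 0.046]
ft_force: [5.9, -0.6, -10.5]
grip_width: 0.092
grasp_force: 24.2
15.3 lid tcp [-0.1315  0.0943  0.0788] F [  5.9475  -0.5854 -10.5223] grip 0.09152025179773327 24.191229343414307
[-0.147   0.1339 -0.0622  1.8726  0.0405  1.0123 -0.1774]
lid est 0.3199603418349118 r 0.15328018927669165
[-0.0, 0.01, -0.1, 0.16, 0.0, -0.0]
[-0.0, 0.03, -0.21, 0.32, 0.0, -0.0]
[-0.0, 0.05, -0.31, 0.47, 0.0, -0.0]
[-0.0, 0.08, -0.41, 0.63, 0.01, -0.0]
[-0.0, 0.1, -0.51, 0.79, 0.01, -0.0]
[-0.0, 0.14, -0.61, 0.95, 0.01, -0.0]
[-0.01, 0.17, -0.71, 1.1, 0.01, -0.01]
[-0.01, 0.21, -0.81, 1.26, 0.01, -0.01]
[-0.01, 0.25, -0.9, 1.42, 0.01, -0.01]
[-0.01, 0.29, -1.0, 1.58, 0.02, -0.01]
```

Force matches the expected 6–12 N, so the lid is rising.

```bash
python3 -m pendant '[[0,0.01,-0.1,0.16,0,0,-1],[0,0.03,-0.21,0.32,0,0,-1],[0,0.05,-0.31,0.47,0,0,-1],[0,0.08,-0.41,0.63,0.01,0,-1],[0,0.1,-0.51,0.79,0.01,0,-1],[0,0.14,-0.61,0.95,0.01,0,-1],[0,0.17,-0.71,1.1,0.01,0,-1],[-0.01,0.21,-0.81,1.26,0.01,0,-1],[-0.01,0.25,-0.9,1.42,0.01,0,-1],[-0.01,0.29,-1.0,1.58,0.02,0,-1]]'; python3 -c "
from h import *
o=st();print(o['joint_pos']); a=ang(); arc(a,1.0,.22)"
```

```text
clock: 16.55
position: [0.5512, 0.058, 0.2222]
ee_rot: [0.689, 0.724, -0.036, -0.031]
ft_force: [0.9, -2.6, -10.1]
grip_width: 0.092
grasp_force: 24.2
16.55 lid tcp [-0.097   0.0943  0.1195] F [  0.8564  -2.5994 -10.0846] grip 0.09206135690273216 24.16483372449875
[-0.1425  0.2601 -0.0469  1.6042  0.0025  1.3719 -0.1393]
lid est 0.6691352341255041 r 0.15388978584075946
[-0.0, 0.03, -0.1, 0.16, 0.0, -0.0]
[-0.0, 0.06, -0.2, 0.32, 0.0, -0.0]
[-0.0, 0.09, -0.29, 0.47, 0.0, -0.0]
[-0.0, 0.12, -0.39, 0.63, 0.01, -0.0]
[-0.0, 0.16, -0.48, 0.79, 0.01, -0.0]
[-0.0, 0.21, -0.57, 0.95, 0.01, -0.0]
[-0.01, 0.25, -0.66, 1.1, 0.01, -0.0]
[-0.01, 0.3, -0.75, 1.26, 0.01, -0.01]
[-0.01, 0.35, -0.84, 1.42, 0.01, -0.01]
[-0.01, 0.4, -0.93, 1.58, 0.02, -0.01]
```

```bash
python3 -m pendant '[[0,0.03,-0.1,0.16,0,0,-1],[0,0.06,-0.2,0.32,0,0,-1],[0,0.09,-0.29,0.47,0,0,-1],[0,0.12,-0.39,0.63,0.01,0,-1],[0,0.16,-0.48,0.79,0.01,0,-1],[0,0.21,-0.57,0.95,0.01,0,-1],[-0.01,0.25,-0.66,1.1,0.01,0,-1],[-0.01,0.3,-0.75,1.26,0.01,0,-1],[-0.01,0.35,-0.84,1.42,0.01,0,-1],[-0.01,0.4,-0.93,1.58,0.02,0,-1]]'; python3 -c "
from h import *
o=st();print(o['joint_pos']); a=ang(); arc(a,1.28,.2)"
```

```text
clock: 17.8
position: [0.5752, 0.0589, 0.267]
ee_rot: [0.681, 0.715, -0.114, -0.108]
ft_force: [-5.9, -3.0, -8.6]
grip_width: 0.092
grasp_force: 24.2
17.8 lid tcp [-0.0531  0.0943  0.1451] F [-5.8536 -3.0013 -8.6043] grip 0.09176469587630037 24.242348670959473
[-0.1414  0.4522 -0.0292  1.286  -0.0241  1.7173 -0.12  ]
lid est 1.0004914198387636 r 0.15452512552288405
[-0.0, 0.03, -0.08, 0.14, 0.0, -0.0]
[-0.0, 0.06, -0.16, 0.29, 0.0, -0.0]
[-0.0, 0.1, -0.24, 0.43, 0.0, -0.0]
[-0.0, 0.14, -0.31, 0.57, 0.01, -0.0]
[-0.0, 0.18, -0.39, 0.72, 0.01, -0.0]
[-0.0, 0.22, -0.47, 0.86, 0.01, -0.0]
[-0.0, 0.26, -0.54, 1.0, 0.01, -0.0]
[-0.0, 0.31, -0.61, 1.15, 0.01, -0.0]
[-0.01, 0.36, -0.68, 1.29, 0.01, -0.0]
[-0.01, 0.41, -0.75, 1.43, 0.01, -0.01]
```

```bash
python3 -m pendant '[[0,0.03,-0.08,0.08,0,0,-1],[0,0.06,-0.16,0.16,0,0,-1],[0,0.1,-0.24,0.25,0,0,-1],[0,0.14,-0.31,0.33,0,0,-1],[0,0.18,-0.39,0.41,0,0,-1],[0,0.22,-0.47,0.5,0,0,-1],[0,0.26,-0.54,0.58,0,0,-1],[0,0.31,-0.61,0.66,0,0,-1],[-0.01,0.36,-0.68,0.74,0,0,-1],[-0.01,0.41,-0.75,0.82,0,0,-1]]'; python3 -c "
from h import *
o=st();print(o['joint_pos']); a=ang()
R0=R.from_quat(o['ee_rot']).as_matrix(); print('tool axes\n',R0)
n=RL@R.from_euler('y',a).as_matrix()[:,2]; print('lid normal in tool',R0.T@n)"
```

```text
clock: 19.05
position: [0.606, 0.0601, 0.2974]
ee_rot: [0.673, 0.708, -0.155, -0.147]
ft_force: [-10.2, -3.4, -0.7]
grip_width: 0.09
grasp_force: 24.4
19.05 lid tcp [-0.0109  0.0942  0.155 ] F [-10.2245  -3.4014  -0.6649] grip 0.09002837822420628 24.406962990760803
[-0.1422  0.6064 -0.0159  1.0258 -0.0379  1.9371 -0.1134]
lid est 1.2806229126652267 r 0.15534700544163121
tool axes
 [[-0.0497  0.9078 -0.4164]
 [ 0.9988  0.0451 -0.021 ]
 [-0.0003 -0.417  -0.9089]]
lid normal in tool [-0.0067  0.296  -0.9552]
```

```bash
python3 -m pendant '[[0,0,0,0,0,0,-1],[0,0,0,0,0,0,-0.3],[0,0,0,0,0,0,-0.3],[0,0,0,0,0,0,-0.3],[0,0,-0.15,0,0,0,-0.3],[0,0,-0.3,0,0,0,-0.3],[0,0,-0.5,0,0,0,-0.3],[0,0,-0.7,0,0,0,-0.3],[0,0,-0.9,0,0,0,-0.3],[0,0,-1.1,0,0,0,-0.3]]'; python3 - <<'E'
from h import *
o=st();print(o['joint_pos'])
im,dep=manip.camera("side"); cv2.imwrite("pics/s4.png",im[100:340,200:500,::-1].repeat(2,0).repeat(2,1))
E
```

```text
clock: 20.3
position: [0.6285, 0.061, 0.3445]
ee_rot: [0.674, 0.708, -0.153, -0.146]
ft_force: [-2.4, 0.3, -0.6]
grip_width: 0.352
grasp_force: 0.0
20.3 lid tcp [0.0329 0.0943 0.1833] F [-2.4017  0.2915 -0.6209] grip 0.35208010089221115 0.0
[-0.2179  0.6663  0.1475  0.8455 -0.1189  2.0589 -0.0656]
```

View pics/s4.png

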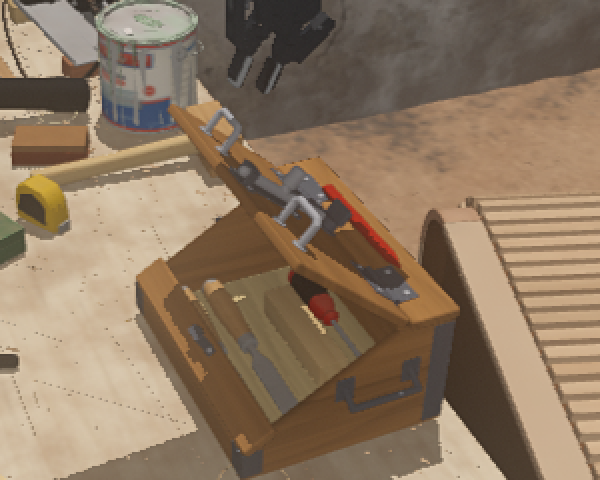

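The lid stands open with the jaws clear, and the bolt, turn and pencil are in place. I'll back away a little (wrist joint 6 is near its limit), re-check and hand in.

```bash
python3 -m pendant '[[0,0,-0.05,-0.3,0,0,-0.3],[0,-0.05,-0.1,-0.6,0,0,-0.3],[0,-0.1,-0.2,-1,0,0,-0.3],[0,-0.2,-0.3,-1.4,0,0,-0.3],[0,-0.3,-0.4,-1.8,0,0,-0.3],[0,-0.3,-0.5,-2,0,0,-0.3],[0,-0.3,-0.5,-2,0,0,-0.3],[0,-0.3,-0.5,-2,0,0,-0.3],[0,-0.3,-0.5,-2,0,0,-0.3],[0,-0.3,-0.5,-2,0,0,-0.3]]'; python3 - <<'E'
from h import *
o=st();print(o['joint_pos'])
for c in ["scene","side"]:
    im,dep=manip.camera(c)
    Y=(cloud(c,dep>0,dep)-H)@RL
    for t in ["pull_left","pull_right"]:
        r=manip.tip_of(t,c)
        if r:
            p=pt(c,r[0]["pixel"],dep); p=None if p is None else w2lid(p)
            print(c,t,r[0]["p"],p, None if p is None else np.arctan2(p[2],-p[0])-.22)
print(manip.hand_in())
E
```

```text
clock: 21.6
position: [0.6247, 0.0609, 0.3725]
ee_rot: [0.688, 0.722, -0.054, -0.05]
ft_force: [0.3, -0.3, -0.4]
grip_width: 0.351
grasp_force: 0.0
21.6 lid tcp [0.0443 0.0943 0.2092] F [ 0.2942 -0.3387 -0.3897] grip 0.351180755325051 0.0
[-0.2546  0.4258  0.1449  1.0877 -0.0707  1.7788 -0.0784]
scene pull_left 0.85 [-0.0094  0.1038  0.1567] 1.2911889300336594
scene pull_right 0.92 [-0.0131 -0.0875  0.1619] 1.2701840235990003
side pull_left 0.61 [-0.0112  0.0949  0.156 ] 1.2791897305393796
side pull_right 0.82 [-0.0027 -0.0027  0.065 ] 1.3087062664589182
the job is handed in; nothing more can be done
None
```

The job is handed in, with no verdict returned: the thumb turn is across the lid, the bolt is drawn about 36 mm, the lid stands open at about 1.28 rad with the arm clear, and I touched nothing else on the bench or the chest.

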